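# Set the vial clamp to its gauge mark

## Task

Close the vial clamp to the red gauge mark: press a fingertip on top of the knurled brass wheel and roll it until the black line on the blue jaw stands level with the white line on the red mark, then take the hand away. Move the jaw only by the wheel, never touching the jaw itself, and leave the vial, the dropper bottle and the loose cap standing where they are.

Things in the scene. Friction and masses are not known exactly. Their poses are not given: they have to be found in the camera images.
- clamp: Vial clamp: steel foot plate 270 x 60 x 5 mm fixed to the bench (origin: centre of its underside, on the table) under a grey deck 250 x 90 x 12 mm, deck top 26 mm above the table. Its x axis runs along the rail from the fixed black jaw (clamping face x = -85 mm, top 64 mm up) to the brass wheel (x = +70 mm); z up. A white scale strip lies along the deck's -y edge.
- wheel_centre (a point): Centre of the knurled brass wheel: radius 30 mm over 28 ribs, 20 mm wide, axle level along the clamp's y, top 99 mm above the table. Aluminium cheeks, 6 mm thick, stand 2 to 3 mm off its flat sides, up to 78 mm. The whole deck with wheel and jaws is sprung: pressed from above it sinks level, up to 8 mm (about 3 N to start, 9 N fully down), and rises when let go.
- wheel (a joint): Turn of the brass wheel, rad, 0 to 6.8; grows as the wheel's top rolls towards the jaws (clamp's -x). Each radian moves the blue jaw 8 mm towards the fixed jaw (30 mm of fingertip travel without slipping closes 8 mm). Light friction, about 1 N at the rim; it stays where it is left and may be rolled back.
- jaw: Blue sliding jaw, 22 x 56 x 36 mm, top 64 mm above the table, driven only by the wheel. Origin at the middle of the foot of its clamping face, 26 mm above the table; same axes as the clamp. It slides along the clamp's x, from -25 mm (open, wheel at 0) to -79 mm.
- pointer (a point): End of the 4 mm wide black pointer line on the blue jaw, in the plane of the clamping face, 48 mm to the clamp's -y side of the rail, 38 mm above the table. It starts 12 to 30 mm to the +x (wheel) side of the red mark.
- mark: Red gauge mark, a block 14 (along the rail) x 22 x 38 mm fixed on the table just off the deck's -y edge, a 4 mm white line across the middle of its top. Origin on the table, under the end of the white line nearest the clamp; same axes as the clamp. The clamp is set when pointer and this origin have the same position along the clamp's x.
- vial: Capped green glass sample vial, loose, upright, 29 mm across and 60 mm tall, origin at the centre of its underside. To be left alone.
- dropper: Blue dropper bottle with white nozzle, loose, upright, 32 mm across and 71 mm tall, origin at the centre of its underside. To be left alone.
- cap: White screw cap, loose, 30 mm across and 13 mm tall, origin at the centre of its underside. To be left alone.

How it is judged:
At the end, for the whole second after the job is handed in: The jaw's black pointer line stands within 3 mm of the white line of the red mark, measured along the rail, the wheel is at rest, and vial, dropper bottle and cap stand upright within 15 mm of where they were (x of pointer in the frame of mark between -0.003 and 0.003 m and velocity of joint wheel between -0.05 and 0.05 rad/s and distance of each of vial, dropper, cap from where it was at the start of the episode below 0.015 m and angle between each of vial, dropper, cap's own z axis and vertical below 0.2 rad); the robot touches nothing.
It fails at once if the jaw itself is pushed by the robot instead of being driven by the wheel (contact force between any of the fingers, the arm and jaw above 0.5 N).
It fails at once if the green sample vial is knocked, lifted or carried (distance of vial from where it was at the start of the episode above 0.015 m or angle between vial's own z axis and vertical above 0.4 rad).
It fails at once if the dropper bottle is knocked, lifted or carried (distance of dropper from where it was at the start of the episode above 0.015 m or angle between dropper's own z axis and vertical above 0.4 rad).
It fails at once if the white cap is knocked, lifted or carried (distance of cap from where it was at the start of the episode above 0.015 m or angle between cap's own z axis and vertical above 0.4 rad).
It also fails if it takes over 45 s, if anything falls off the work surface, if the arm or the gripper's body presses on something with over 40 N, if the wrist force passes 120 N, or if a joint passes its speed limit or range.

## Robot

A 6-joint arm with a two-finger parallel gripper is mounted at the origin on the work surface. World frame = base frame: x ahead of the robot, y to its left, z up, the work surface at z = 0. Lengths are in m, angles in rad, forces in N, time in s.
With the tool pointing down it reaches from about 0.275 to 0.875 m from the base axis. Payload 12.5 kg.
Tool frame: the origin (TCP) lies at the very end of the fingers, on their centre line; the grasp point (between the pads) lies 19 mm behind it; x points along the fingers, y is the direction in which the jaws open and shut, and the axes are right-handed (so a half turn about x gives the same grasp; the last joint's range is limited). The gripper opens to 85 mm and grips with 20 to 120 N. Pads are 22 mm wide; open, the fingers measure 114 mm over their backs; the gripper's body (76 mm by 85 mm) begins 54 mm behind the grasp point. The pads swing forward as they close: fully open they stand 13 mm farther back than shut.
Start: joints at [-1.235, 0.351, 1.652, -0, 1.139, -0.085], TCP at [0.225, -0.502, 0.231] pointing down, gripper open.
Joint ranges: [-2.75, 2.75], [-0.79, 2.1], [0.01, 2.65], [-1.57, 4.71], [0.07, 3.14], [-2.87, 2.87]. Speed limits (rad/s): [2.22, 2.22, 2.79, 3.14, 3.14, 3.14].

## Interface

Orientations are given as a 3x3 rotation matrix whose columns are the frame's x, y, z axes.
In Python, from bench import manip gives the robot as it stands. Calls block until the motion is done:
- manip.move_ptp(position, orientation): joint-space move of the TCP to a pose.
- manip.move_l(position, attitude=None, max_speed=0.15): straight line of the TCP; attitude=None keeps the orientation; max_speed is the mean speed in m/s.
- manip.move_j(angles): joint-space move.
- manip.set_gripper(opening, effort=None): opening from 0.0 (shut) to 1.0 (fully open); effort is the grip in N (None keeps the last); returns when the fingers have stopped.
- manip.dwell(seconds).
- manip.inverse_kinematics(position, orientation): joint angles nearest the present ones, or None.
- manip.grab_frame(name): name is "side" or "top"; returns (picture, depth): 400x640x3 uint8, red, green, blue; 400x640 float32, m along the optical axis (not along the pixel's ray), 0 where there is no reading.
- manip.get_calibration(name): a dict with "camera_matrix" (3x3 intrinsics, pixels), "R" (3x3) and "t" (3): a world point X has camera coordinates R X + t. Camera axes: x right, y down, z forward; pixel columns grow to the right and rows downward; lengths in m; the calibration is good to about 2 mm. A picture is of the moment at which its call begins. get_calibration takes no time and is no camera call.
A pose or a line that the arm cannot do raises manip.Unreachable and nothing moves.
- manip.sign_off(): hands the job in, once; it reports no verdict.
Trained networks look in the newest picture that a camera, given by its name, has taken for a name from the list of things; names that differ only in an ending like _2 or _b are one class to them, and where a whole thing is asked for, a point or a joint stands for the part that bears it (a point fixed in the world has none). Each returns a list of dicts, best first, with "confidence" (0 to 1); they miss things now and then, are a little off and sometimes report something else, mostly with a low value. They report only what shows in the picture. A call takes as long as a camera call.
- manip.look_for(camera, name): "at" ([x, y, z] in m, in world coordinates, good to about 4 mm: the middle of the surface that is visible of it).
Readings, each from a call of its own:
- manip.current_time(): time.
- manip.current_qpos(): joint angles.
- manip.current_joint_vel(): joint speeds.
- manip.current_joint_torque(): joint torques, N m.
- manip.current_ee_pos(): TCP position.
- manip.current_tcp_rot(): TCP orientation.
- manip.current_force(): force on the tool from outside, world axes, zero at the start.
- manip.current_ft_torque(): the same for the moment, N m.
- manip.current_grip_width(): opening from 0.0 (shut) to 1.0 (fully open).
Only numpy, scipy, OpenCV 4.12 (cv2) and the standard library are available. Lean on these libraries where they do the work, as an engineer would, in place of code of your own. Each camera call takes 0.05 s, during which the arm holds its last target.

## Working session

There is one attempt and no reset: what is moved stays moved. The work goes in short steps, each a Python script; the robot and the scene stay as the last script left them, time stands still between calls to the robot, and variables do not carry over. Pictures are saved under pics/ and viewed, and the job is handed in when it is done.

```bash
mkdir -p pics; ls
cat > h.py <<'E'
import numpy as np, cv2
from bench import manip
def snap(cam,fn):
    p,d=manip.grab_frame(cam); cv2.imwrite('pics/'+fn,p[:,:,::-1]); np.save('pics/'+fn[:-4]+'_d.npy',d); return p,d
def ray(cam,u,v,z):
    c=manip.get_calibration(cam);K=np.array(c["camera_matrix"]);R=np.array(c["R"]);t=np.array(c["t"])
    d=R.T@np.linalg.solve(K,[u,v,1]);o=-R.T@t
    return o+d*(z-o[2])/d[2]
def proj(cam,X):
    c=manip.get_calibration(cam);K=np.array(c["camera_matrix"]);R=np.array(c["R"]);t=np.array(c["t"])
    p=K@(R@np.array(X)+t);return p[:2]/p[2]
E
python3 - <<'E'
from h import *
for c in ["top","side"]:
    snap(c,c+"0.png")
    for n in ["clamp","wheel_centre","jaw","pointer","mark","vial","dropper","cap"]:
        r=manip.look_for(c,n); print(c,n,[(np.round(x["at"],4).tolist(),round(x["confidence"],2)) for x in r[:2]])
print(manip.current_time(),manip.current_tcp_rot())
E
```

```text
pics
top clamp [([0.5923, -0.0316, 0.0217], 0.77)]
top wheel_centre [([0.5928, -0.0259, 0.0229], 0.74), ([0.6995, 0.0579, 0.0098], 0.45)]
top jaw [([0.599, -0.0501, 0.0635], 0.73)]
top pointer [([0.5991, -0.0485, 0.067], 0.98)]
top mark [([0.6548, -0.0742, 0.0348], 0.51)]
top vial [([0.4935, -0.0438, 0.0583], 0.6)]
top dropper [([0.7096, -0.1306, 0.0473], 0.62)]
top cap [([0.701, 0.0591, 0.0085], 0.53)]
side clamp [([0.5878, -0.0586, 0.0268], 0.63)]
side wheel_centre [([0.5906, -0.0591, 0.0312], 0.62)]
side jaw [([0.5974, -0.0624, 0.0627], 0.85)]
side pointer [([0.5995, -0.0554, 0.0614], 0.81)]
side mark [([0.6584, -0.0838, 0.0295], 0.65)]
side vial [([0.4906, -0.057, 0.048], 0.76)]
side dropper [([0.708, -0.141, 0.0414], 0.7)]
side cap []
0.9 [[ 6.93268595e-06  4.08499163e-01 -9.12758694e-01]
 [ 3.18638916e-05 -9.12758694e-01 -4.08499163e-01]
 [-9.99999999e-01 -2.62520477e-05 -1.93442424e-05]]
```

View pics/top0.png

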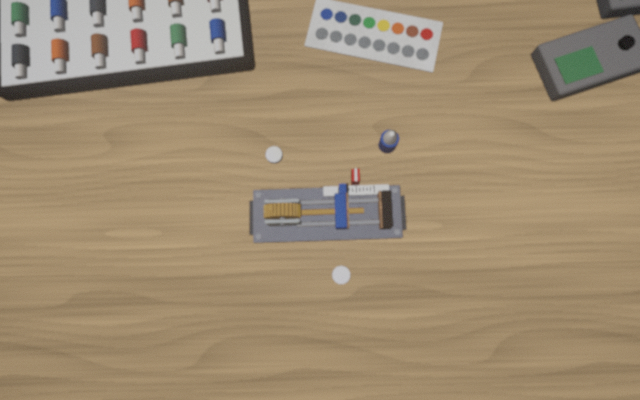

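View pics/side0.png

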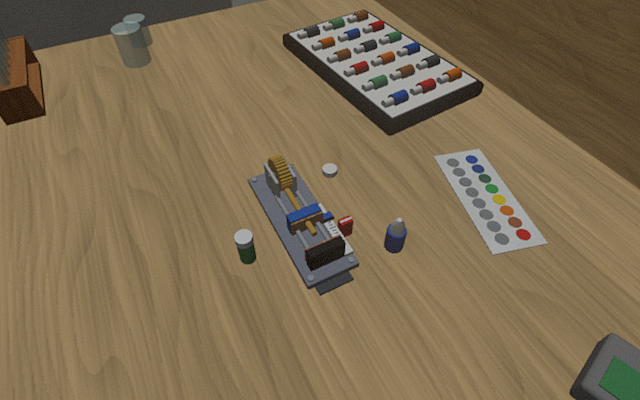

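Run:
```python
from h import *
p=cv2.imread('pics/top0.png')[130:290,230:430]
cv2.imwrite('pics/z0.png',cv2.resize(p,None,fx=4,fy=4,interpolation=cv2.INTER_CUBIC)[:600])
p=cv2.imread('pics/side0.png')[140:300,220:420]
cv2.imwrite('pics/z1.png',cv2.resize(p,None,fx=4,fy=4,interpolation=cv2.INTER_CUBIC)[:600])
```

```text
(no output)
```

View pics/z0.png

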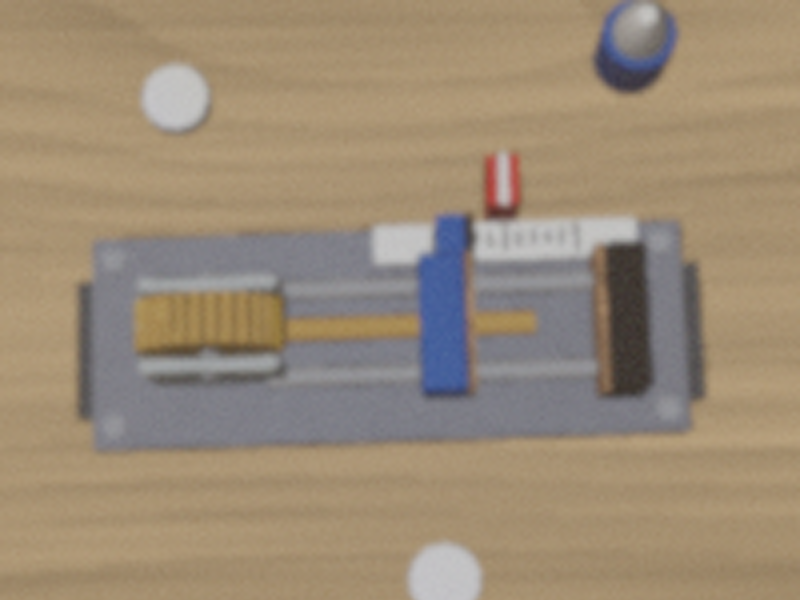

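View pics/z1.png

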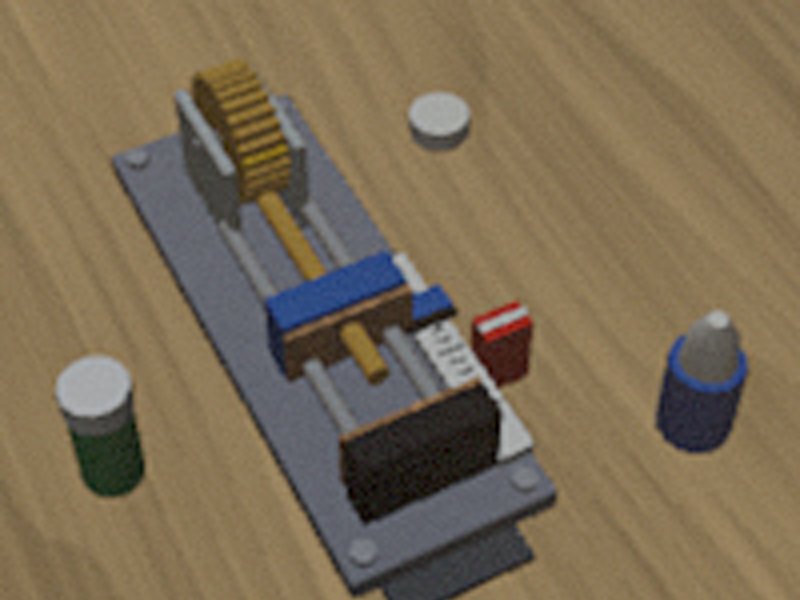

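```bash
python3 - <<'E'
from h import *
def g(u,v,z): return ray("top",229.6+u/4,129.6+v/4,z)
c=[g(95,240,.026),g(682,220,.026),g(690,432,.026),g(97,450,.026)]
print(np.round(c,4)); ctr=np.mean(c,0)
ex=(c[0]+c[3]-c[1]-c[2]); L=np.linalg.norm(ex)/2; ex/=np.linalg.norm(ex)
ey=np.array([-ex[1],ex[0],0]); print("ctr",ctr,"ex",ex,L,np.linalg.norm(c[0]-c[3]),np.linalg.norm(c[1]-c[2]),np.degrees(np.arctan2(ex[1],ex[0])))
def loc(P): d=P-ctr; return np.round(np.array([d@ex,d@ey,P[2]])*1000,1)
for n,u,v,z in [("fixed face",597,320,.064),("jaw face",475,320,.064),("jaw back",421,325,.064),("tab right",470,232,.038),("tab top end",452,216,.038),("tabR top",470,216,.038),("mark white low",504,206,.038),("mark white hi",503,153,.038),("markL",487,210,.038),("markR",520,210,.038),("markTopL",488,152,.038),("wheel c top",208,322,.099),("wheel front",208,292,.094),("wheel back",208,352,.094),("cheek1",208,278,.078),("cheek2",208,375,.078)]:
    print(n,loc(g(u,v,z)))
np.savez('cl.npz',ctr=ctr,ex=ex,ey=ey)
print(manip.get_calibration("top")["camera_matrix"], -np.array(manip.get_calibration("top")["R"]).T@manip.get_calibration("top")["t"])
E
cat > z.py <<'E'
import cv2,sys
f,x0,y0,w,h,s,o=sys.argv[1:]
x0,y0,w,h,s=map(int,(x0,y0,w,h,s))
p=cv2.imread('pics/'+f)[y0:y0+h,x0:x0+w]
cv2.imwrite('pics/'+o,cv2.resize(p,None,fx=s,fy=s,interpolation=cv2.INTER_NEAREST))
E
python3 z.py top0.png 325 160 50 40 14 z2.png; python3 z.py side0.png 285 190 80 60 10 z3.png
```

```text
[[ 0.6397  0.0985  0.026 ]
 [ 0.6413 -0.1504  0.026 ]
 [ 0.5519 -0.1492  0.026 ]
 [ 0.5508  0.0975  0.026 ]]
ctr [ 0.59592801 -0.02590156  0.026     ] ex [-0.00540583  0.99998539  0.        ] 0.24779184833769938 0.08894235936849264 0.08944070550957293 90.30973254559454
fixed face [-83.    1.6  64. ]
jaw face [-34.5  -0.   64. ]
jaw back [-12.9   1.3  64. ]
tab right [-34.7 -40.4  38. ]
tab top end [-27.4 -47.4  38. ]
tabR top [-34.9 -47.2  38. ]
mark white low [-49.3 -51.   38. ]
mark white hi [-49.8 -73.6  38. ]
markL [-42.1 -49.5  38. ]
markR [-55.9 -49.   38. ]
markTopL [-43.5 -74.2  38. ]
wheel c top [68.3  2.  99. ]
wheel front [ 68.7 -10.3  94. ]
wheel back [69.  12.9 94. ]
cheek1 [ 70.4 -18.3  78. ]
cheek2 [71. 20. 78.]
[[456.79690987   0.         325.32697913]
 [  0.         456.79690987 194.23798238]
 [  0.           0.           1.        ]] [ 0.50153942 -0.03619797  0.78775192]
```

View pics/z2.png

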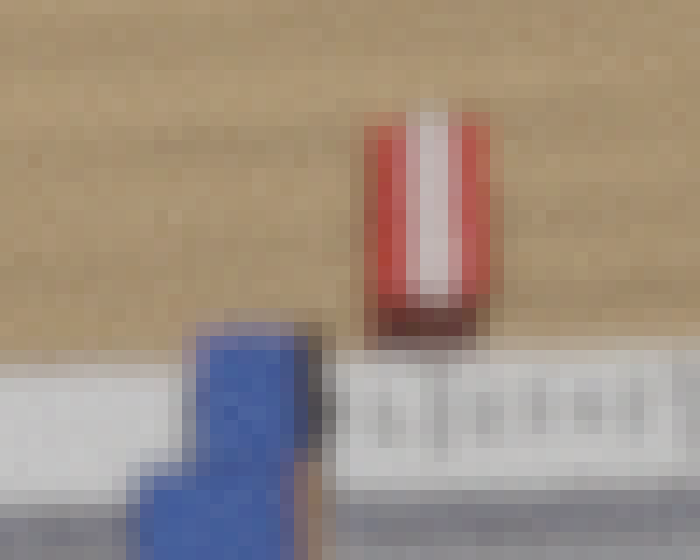

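View pics/z3.png

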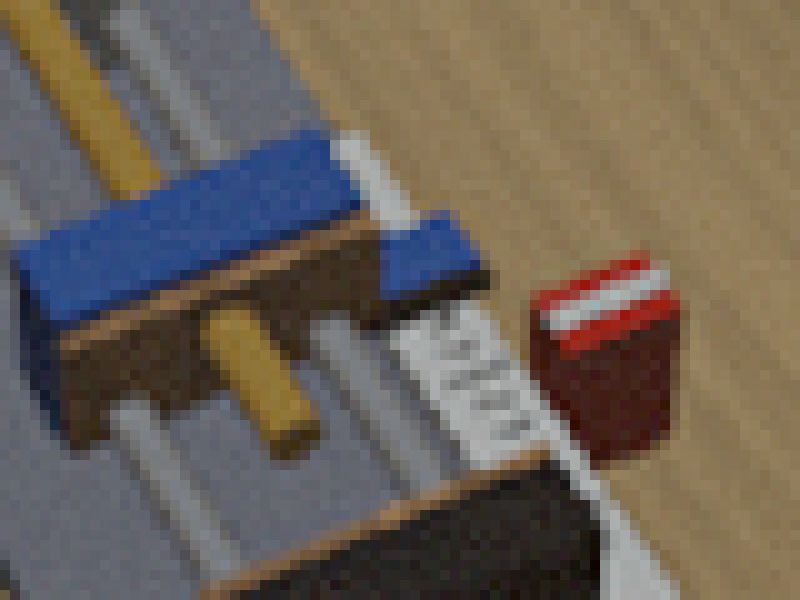

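```bash
cat >> h.py <<'E'
W=np.array([0.5945,0.0435]); EX=np.array([-0.0054,1.0])
R1=np.array([[0,1,0],[0,0,-1],[-1,0,0]],float).reshape(3,3)
R2=np.array([[0,-1,0],[0,0,1],[-1,0,0]],float)
def P(s,z): q=W+EX*s; return [q[0],q[1],z]
E
python3 - <<'E'
from h import *
manip.set_gripper(0.0,20)
c=[]
q0=np.array(manip.current_qpos())
for R in (R1,R2):
    q=manip.inverse_kinematics(P(.012,.16),R); print(np.round(q,2) if q is not None else None)
    if q is not None: c.append((np.max(np.abs(np.array(q)-q0)),R))
R=min(c,key=lambda a:a[0])[1]; np.save('R.npy',R)
p=np.array(P(.012,.20)); manip.move_ptp(p,R); 
manip.move_l(P(.012,.110),max_speed=.1)
print(manip.current_time(),manip.current_ee_pos(),manip.current_force(),manip.current_grip_width())
snap("side","s1.png")
E
python3 z.py s1.png 240 110 150 150 4 z4.png
```

```text
[ 0.02  0.51  1.59 -0.    1.04  0.02]
None
5.1 [0.59482159 0.055511   0.11063795] [-0.07778377 -0.04070888  0.26752798] 0.0009361150860764547
```

View pics/z4.png

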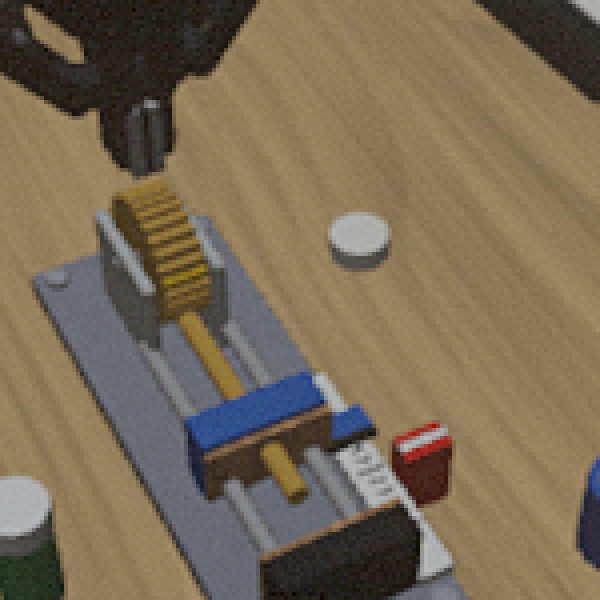

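The shut fingertip stands centred just above the wheel (zoom 145,170). Next, the first stroke.

```bash
python3 - <<'E'
from h import *
manip.move_l(P(.012,.0945),max_speed=.03)
print(manip.current_ee_pos(),manip.current_force())
for s in (.004,-.004,-.012):
    manip.move_l(P(s,.0945),max_speed=.03); print(s,np.round(manip.current_force(),2))
manip.move_l(P(-.012,.115),max_speed=.08)
print(manip.current_time())
p,d=snap("side","s2.png"); snap("top","t2.png")
E
python3 z.py s2.png 285 190 80 60 10 z5.png;python3 z.py t2.png 325 160 50 40 14 z6.png
```

```text
[0.59463136 0.05547763 0.09468539] [-0.98053088  0.43576163  5.63731104]
0.004 [-0.98  0.18  6.1 ]
-0.004 [-1.42 -0.72  5.75]
-0.012 [-0.2  -2.09  4.75]
7.475
```

View pics/z5.png

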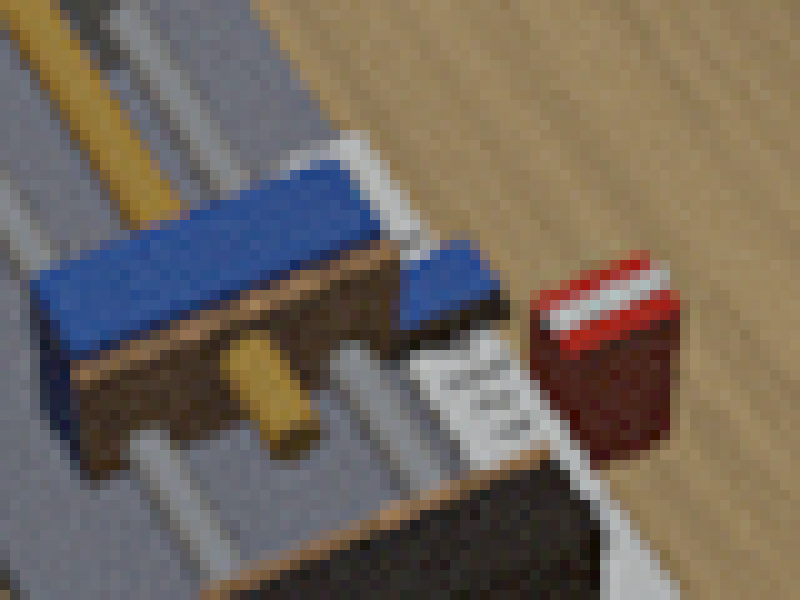

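View pics/z6.png

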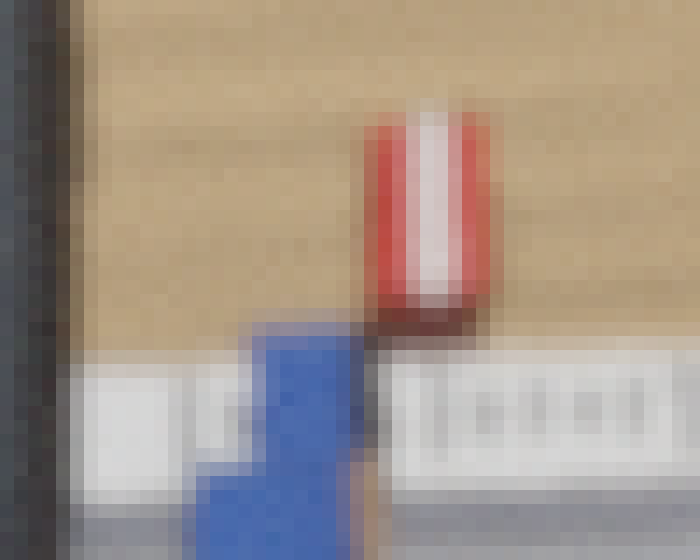

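First stroke closed about 6.5 mm (tab moved 4 px in top view, as expected). Same again.

```bash
python3 - <<'E'
from h import *
manip.move_l(P(.012,.115),max_speed=.1)
manip.move_l(P(.012,.0945),max_speed=.04)
manip.move_l(P(-.012,.0945),max_speed=.03); print(np.round(manip.current_force(),2))
manip.move_l(P(-.012,.115),max_speed=.08)
print(manip.current_time())
p,d=snap("side","s3.png"); snap("top","t3.png")
E
python3 z.py s3.png 285 190 80 60 10 z7.png;python3 z.py t3.png 325 160 50 40 14 z8.png
```

```text
[-1.25 -2.11  5.3 ]
9.9833
```

View pics/z7.png

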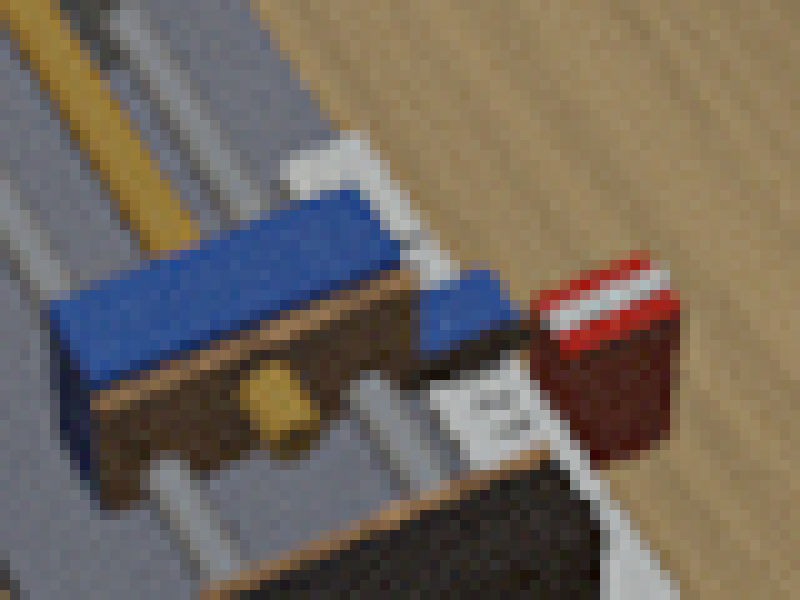

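View pics/z8.png

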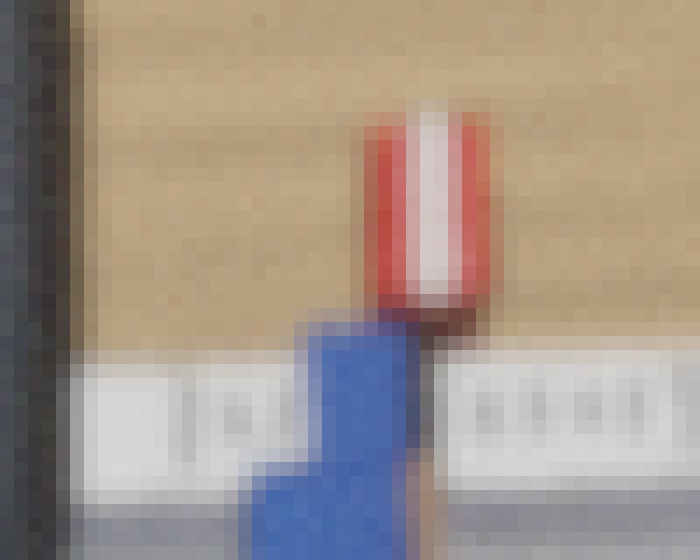

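Run:
```python
from h import *
p=cv2.imread('pics/t3.png').astype(float)
print("tab rows (col 343..362 B,G,R)")
t=p[186:192].mean(0); j=p[196:206].mean(0); m=p[169:181].mean(0)
for c in range(341,364): print(c,t[c].round().astype(int),j[c].round().astype(int),m[c].round().astype(int))
w=m[:,1]-m[:,1].min(); w=np.clip(m[351:361,1]-110,0,None); print("white",(w*np.arange(351,361)).sum()/w.sum())
# jaw back edge
for c in range(338,350): print(c,j[c].round().astype(int),end=' ')
```

```text
tab rows (col 343..362 B,G,R)
341 [194 196 198] [150 140 138] [128 160 183]
342 [197 198 199] [152 121 112] [128 162 183]
343 [204 205 206] [165 109  85] [128 160 183]
344 [199 200 201] [172 106  74] [128 161 183]
345 [190 188 188] [173 107  74] [128 162 184]
346 [187 174 172] [173 107  74] [128 161 183]
347 [179 142 130] [171 106  74] [128 162 183]
348 [172 111  84] [170 104  72] [128 161 184]
349 [170 105  74] [171 106  75] [125 158 181]
350 [171 106  75] [170 105  74] [113 143 173]
351 [170 106  74] [170 104  74] [ 86 107 170]
352 [168 104  75] [167 103  75] [ 73  82 186]
353 [151  94  72] [155 103  90] [102 107 195]
354 [112  82  78] [132 116 130] [159 161 201]
355 [110 109 113] [122 135 158] [195 197 208]
356 [164 166 167] [134 144 160] [191 193 207]
357 [199 200 200] [147 146 151] [148 150 200]
358 [203 204 204] [152 146 146] [ 94 101 193]
359 [194 195 196] [150 144 144] [ 88 107 186]
360 [198 199 200] [150 145 144] [109 138 178]
361 [206 207 207] [150 144 145] [125 157 180]
362 [202 202 203] [152 146 147] [128 161 183]
363 [195 196 197] [152 146 147] [128 162 184]
white 355.87611897198974
338 [154 147 147] 339 [155 149 148] 340 [154 148 147] 341 [150 140 138] 342 [152 121 112] 343 [165 109  85] 344 [172 106  74] 345 [173 107  74] 346 [173 107  74] 347 [171 106  74] 348 [170 104  72] 349 [171 106  75]
```

```bash
cat > ov.py <<'E'
from h import *
import sys
def go(cam,f,x0,y0,w,h,s,out,white,dz=0):
    # white: measured pixel centre of mark top; align model to it; model yaw from EX
    ex=np.array([-.0054,1,0]); ey=np.array([-1,-.0054,0])
    M=ray(cam,*white,.038)           # centre of mark top
    im=cv2.resize(cv2.imread('pics/'+f)[y0:y0+h,x0:x0+w],None,fx=s,fy=s,interpolation=cv2.INTER_CUBIC)
    def L(a,b,col):
        q=[tuple(int(round(v)) for v in (proj(cam,p)+.5-np.array([x0,y0]))*s) for p in (a,b)]
        cv2.line(im,q[0],q[1],col,1,cv2.LINE_AA)
    pt=lambda x,y,z=0: M+ex*x*1e-3+ey*y*1e-3+np.array([0,0,z*1e-3])
    for x in (-7,7): L(pt(x,-11),pt(x,11),(0,255,255))
    for y in (-11,11): L(pt(-7,y),pt(7,y),(0,255,255))
    for x,c in ((0,(0,255,0)),(-2,(255,255,0)),(2,(255,255,0))): L(pt(x,-11),pt(x,30),c)
    # jaw face plane if set: vertical outline at face, top z=64, y=-28..28 (mark near end y=-?)
    L(pt(0,32,26),pt(0,80,26),(255,0,255)); L(pt(22,32,26),pt(22,80,26),(255,0,255))
    cv2.imwrite('pics/'+out,im); return M
if __name__=="__main__":
    n=sys.argv[1]
    print(go("top",f"t{n}.png",325,160,60,50,12,f"ot{n}.png",(355.5,174.6)))
    print(go("side",f"s{n}.png",285,190,80,60,10,f"os{n}.png",(285+60.9-.5,190+30-.5)))
E
python3 ov.py 3
```

```text
[ 0.65822935 -0.0751228   0.038     ]
[ 0.65773042 -0.07571935  0.038     ]
```

View pics/ot3.png

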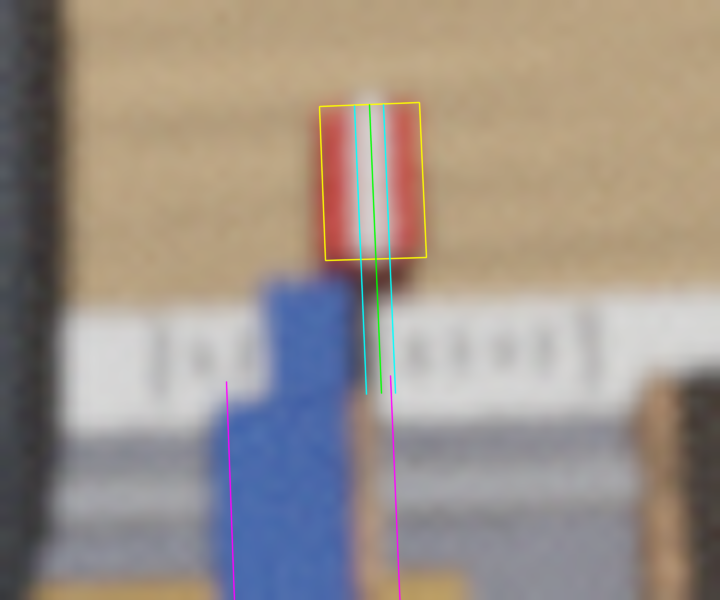

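View pics/os3.png

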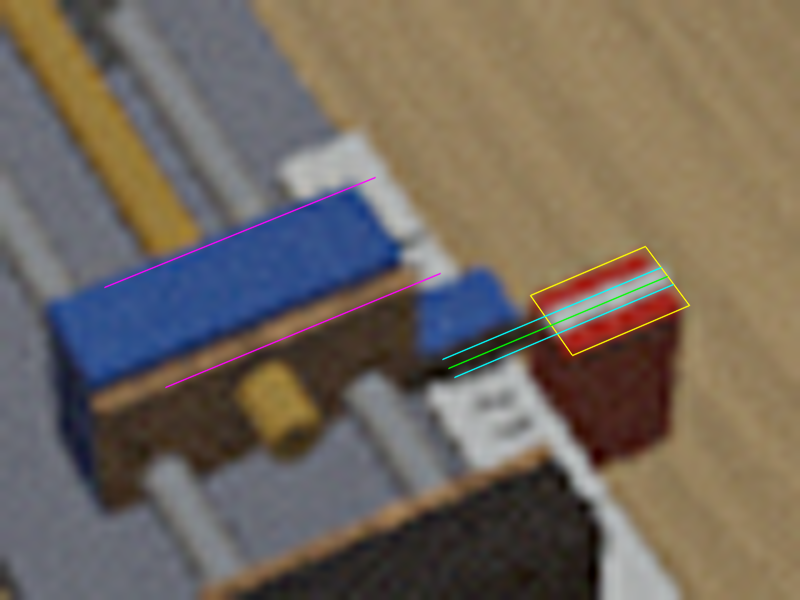

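Both views put the black line about 1.5–2 mm short of the white line, so I'll roll a further 6.5 mm at the rim (about 1.7 mm of closing).

```bash
python3 - <<'E'
from h import *
manip.move_l(P(.003,.115),max_speed=.1)
manip.move_l(P(.003,.0945),max_speed=.04)
manip.move_l(P(-.0035,.0945),max_speed=.02); print(np.round(manip.current_force(),2))
manip.move_l(P(-.0035,.13),max_speed=.08)
q=np.array(manip.current_qpos()); q2=manip.inverse_kinematics(P(-.0035,.25),np.load('R.npy'))
manip.move_l(P(-.0035,.25),max_speed=.2)
manip.move_l(P(.12,.25),max_speed=.2)
print(manip.current_time())
snap("side","s4.png"); snap("top","t4.png")
E
python3 ov.py 4; python3 z.py t4.png 240 120 180 140 4 z9.png
python3 - <<'E'
import cv2,numpy as np
for n in (0,2,3,4):
    p=cv2.imread(f'pics/t{n}.png' if n else 'pics/top0.png').astype(float)
    print(n,p[186:192].mean(0)[342:362,0].round().astype(int))
E
```

```text
[-1.89 -0.62  5.71]
13.625
[ 0.65822935 -0.0751228   0.038     ]
[ 0.65773042 -0.07571935  0.038     ]
0 [153 153 150 137 104  84 123 166 186 184 176 183 186 176 167 180 183 176
 180 186]
2 [182 173 170 170 171 171 168 153 116 104 155 196 207 195 186 199 201 194
 198 206]
3 [197 204 199 190 187 179 172 170 171 170 168 151 112 110 164 199 203 194
 198 206]
4 [195 202 198 192 200 197 180 171 169 169 169 166 150 114 113 162 189 191
 197 205]
```

View pics/ot4.png

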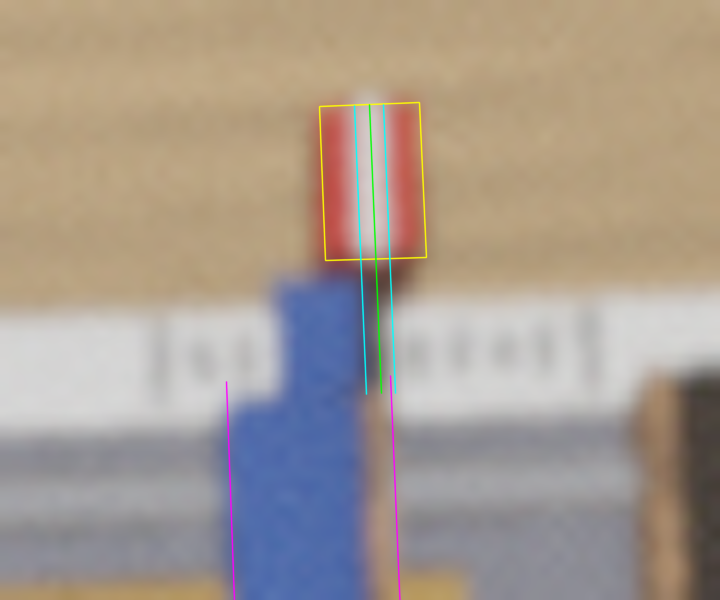

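View pics/os4.png

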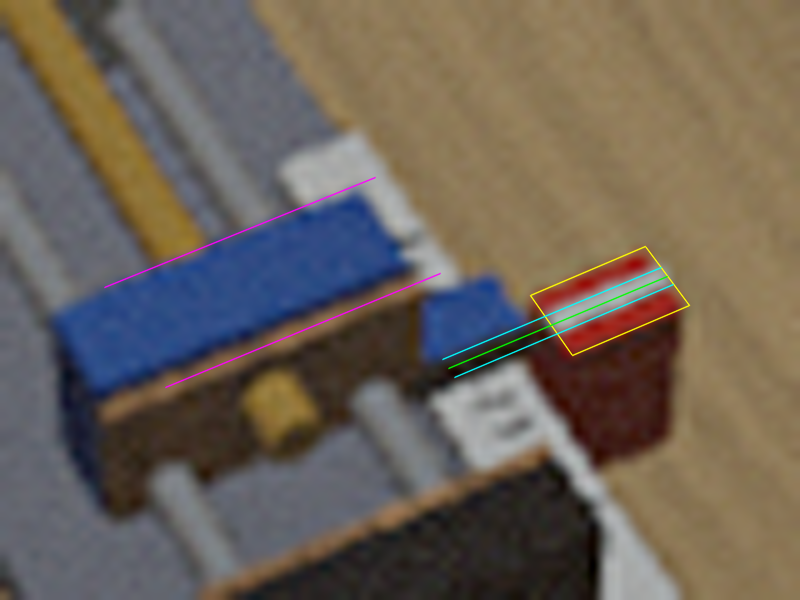

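View pics/z9.png

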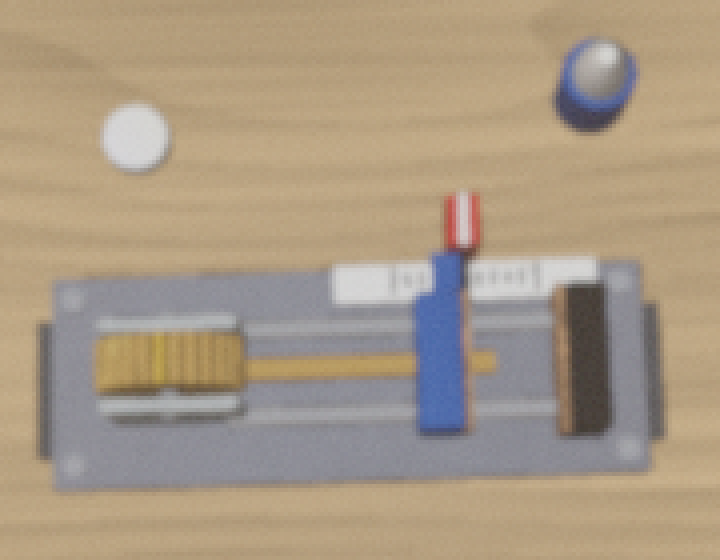

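Run:
```python
from h import *
for n in ["vial","dropper","cap"]:
    for c in("top","side"):
        r=manip.look_for(c,n); print(c,n,[(np.round(x["at"],4).tolist(),round(x["confidence"],2)) for x in r[:1]])
print(manip.current_force(),manip.current_time())
manip.sign_off()
```

```text
top vial [([0.4949, -0.0436, 0.0587], 0.79)]
side vial [([0.4927, -0.0553, 0.0483], 0.66)]
top dropper [([0.7107, -0.1318, 0.049], 0.68)]
side dropper [([0.711, -0.1413, 0.0449], 0.81)]
top cap [([0.7011, 0.0597, 0.0119], 0.73)]
side cap [([0.6986, 0.0559, 0.0146], 0.65)]
[-0.28049495 -0.33694584  0.67138064] 14.025
the job is handed in; nothing more can be done
```

I closed the clamp to the red mark by rolling the brass wheel, took the hand away and handed the job in at about 14 s. I pressed the wheel with the shut fingertips at about 6 N and made three strokes of 24, 24 and 6.5 mm. No verdict was reported.

- **Pointer against white line:** the top view puts the black line level with the white line, or up to about 0.8 mm short. In the side view the black line is aligned.
- **Disagreement:** in the side view, the jaw's front edge looked about 0.8 mm short and its blurry back edge about 1.7 mm past. All the readings are inside the 3 mm limit.
- **Loose things:** the vial, dropper bottle and cap showed within about 4 mm of where they were in every view that found them at both times. That is about the networks' own error. The cap was missed by the side camera at the start, so only its top view could be compared.
- **Contact:** the hand was raised well clear and off to the side. The force reading was under 1 N, which I take as sensor offset.

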